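# Hold the gearbox cover over its screw holes

## Robot

A 6-joint arm with a two-finger parallel gripper is mounted at the origin on the work surface. World frame = base frame: x ahead of the robot, y to its left, z up, the work surface at z = 0. Lengths are in m, angles in rad, forces in N, time in s.
With the tool pointing down it reaches from about 0.3 to 0.75 m from the base axis. Payload 8.5 kg.
Tool frame: the origin (TCP) lies between the finger pads; the fingertips stand 25 mm ahead of it and the grasp point (between the pads) lies 6 mm ahead of it (arm.nose_length is the distance from the TCP to the fingertips, in m); z points along the fingers, y is the line along which they close (so a half turn about z gives the same grasp; the last joint's range is limited). The gripper opens to 85 mm and grips with 20 to 120 N. Pads are 22 mm wide; open, the fingers measure 114 mm over their backs; the gripper's body (76 mm by 85 mm) begins 54 mm behind the grasp point. The pads swing forward as they close: fully open they stand 13 mm farther back than shut.
Start: joints at [1.055, 0.381, 1.297, -0, 1.464, -0.215], TCP at [0.163, 0.525, 0.222] pointing down, gripper open.
Joint ranges: [-3.11, 3.11], [-0.89, 2.33], [0.22, 2.48], [-1.42, 4.56], [0.17, 2.85], [-2.88, 2.88]. Speed limits (rad/s): [2.39, 2.39, 3.14, 3.14, 3.14, 3.14].

## Interface

Orientations are given as a unit quaternion [x, y, z, w].
In Python, from cell import arm gives the robot as it stands.
- The arm moves only by the tool creep_tool, called after ">>>" by a JSON object that holds its "op" and its "data", one argument or row to a line. Schema: {"type":"object","properties":{"rows":{"type":"string"},"only":{"type":"string"},"quiet":{"type":"boolean"},"lines":{"type":"string"}},"required":["rows"],"additionalProperties":false}. rows is a string of 1 to 12 rows, parted by a bar, with the numbers parted by commas; each row has 7 numbers: a rotation vector rx, ry, rz in fractions of the full range, 1 being 2 rad, then dx, dy, dz in shares of 0.8 m (1.0 is 0.8 m), then the finger opening in m; each row shifts and turns the commanded pose from where the row before left it, along the tool's axes as they then stand; what a row does not reach is not made up. A row lasts 1/12 s, in which the tool goes at most 0.0417 m and 0.125 rad, less where a joint would pass 70% of its speed; a pose out of reach is approached as far as the arm can. The fingers move at their own pace and stop on an object; the grip force is fixed at half the most. Time passes only in rows, so rows that do not move let the fingers close. The tool returns the time, the measured TCP pose, the force, the opening and the grip force at its end. only (a regular expression) keeps the lines of the reply that match it, lines (a string "A,B") keeps lines A to B, and quiet returns only ok. A shift or turn number past 1, either way, is cut back to 1. Input that does not fit is refused with a message, and nothing moves.
- arm.get_state(): the state, without advancing time (a new reading comes with each control period).
- arm.get_image(name): name is "scene" or "top" or "wrist"; returns a dict with "image" (480x640x3 uint8, red, green, blue), "depth" (480x640 float32, m along the optical axis (not along the pixel's ray), 0 where there is no reading), "camera_matrix" (3x3 intrinsics, pixels), "D" ([k1, k2, p1, p2, k3] as OpenCV has them; the pictures are not rectified), "rvec" (rotation vector, rad) and "tvec" (3), from world to camera coordinates, as OpenCV has them; the wrist camera has in their place "T_tool_cam" (4x4, takes a point from camera to tool coordinates, whose origin is the TCP and whose axes are the flange's). Camera axes: x right, y down, z forward; pixel columns grow to the right and rows downward; lengths in m; the calibration is good to about 2 mm. A picture is of the moment at which its call begins: read the wrist's pose just before it.
- arm.job_done(): hands the job in; it is judged then, once.
Trained networks look in a picture, given as the dict that the camera call returned (one of the last four; its "shot" number tells which), for a name from the list of things; names that differ only in an ending like _2 or _b are one class to them, and where a whole thing is asked for, a point or a joint stands for the part that bears it (a point fixed in the world has none). Each returns a list of dicts, best first, with "p" (0 to 1); they miss things now and then, are a little off and sometimes report something else, mostly with a low value. They report only what shows in the picture. A call takes as long as a camera call. They do not tell look-alikes from the thing itself.
- arm.search_frame(picture, target): "position" ([x, y, z] in m, in the coordinates of the camera as it stood for that picture, good to about 4 mm: the middle of the surface that is visible of it).
- arm.trace(picture, target): "pixels" (480x640 bool, what is visible of it).
- arm.mark_of(picture, target): "position" ([x, y, z] in m, in the coordinates of the camera as it stood for that picture, good to about 4 mm: a listed point, or the origin of a listed thing).
The state is a dict: "time": time; "qpos": joint angles; "dq": joint speeds; "effort": joint torques, N m; "position": TCP position; "ee_rot": TCP orientation; "force": force on the tool from outside, world axes, zero at the start; "wrist_torque": the same for the moment, N m; "width": finger opening in m; "grip_force": force on a finger pad.
Only numpy, scipy, OpenCV 4.12 (cv2) and the standard library are available. Lean on these libraries where they do the work, as an engineer would, in place of code of your own. Each camera call takes 0.05 s, during which the arm holds its last target. There are 200 camera calls.

## Task

Lift the aluminium cover plate by its handle off the two-pronged hanger and bring it over the open green gearbox of the candy machine. Hold it there level and still, about 15 mm above the rim, with each of its four holes over one of the four threaded holes (either way round) so that a colleague can start the screws. Do not let it touch the gearbox, leave everything else on the table where it is, and finish while still holding the plate there.

Things in the scene. Friction and masses are not known exactly. Their poses are not given: they have to be found in the camera images.
- cover_plate: Aluminium plate 100 (x) x 150 (y) x 5 mm, 0.3 to 0.6 kg, hung level. Origin: centre of the underside, z up. 16 mm through holes at x +-36, y +-60 mm. Black U handle on top: bar along y 108 mm long, 14 mm wide (x), 14 mm high, 51 to 65 mm above the underside, on 8 mm posts at y +-50. Centre of mass under the bar's middle. Same after a half turn: fits either way round.
- handle_mid (a point): Middle of the handle's black bar (centre of its section), 58 mm above the plate's underside; bar to be pinched across its 14 mm width, between the hanger's prongs.
- hanger: Fixed. Two yellow 8 mm rods at y +-30 mm, 103 to 111 mm above the table, run through the plate's handle, whose bar rests on them above the origin (plate underside at 60 mm). x points from their open, upturned tips (x = -28, top 123 mm) to the uprights (x = 110). The bar must rise over 12 mm (under 35, or the plate hits the rods), then go 80 mm to -x to free the plate. Foot 12 mm high.
- gearbox: Fixed green gearbox, open on top, case 104 (x) x 154 (y) x 80 mm high, foot 124 x 174 x 8 mm; gears and orange gasket seen in it; grey motor (77 mm high) on its +x side to x = 147 mm, shaft stub on the -x side. Origin on the table under the case's centre. It and the hanger are turned at most 0.5 rad from the robot's axes.
- gearbox_top (a point): Centre of the gearbox's rim plane, 80 mm above the table; axes as the gearbox's.
- plate_hole0 (a point): Centre of a plate hole at the underside, x = +36, y = +60 mm in the plate's frame.
- thread0 (a point): Mouth of an 8 mm threaded hole (black, in a brass insert) in the gearbox's rim, x = +36, y = +60 mm, 80 mm above the table.
- plate_hole1 (a point): Centre of a plate hole at the underside, x = +36, y = -60 mm in the plate's frame.
- thread1 (a point): Mouth of an 8 mm threaded hole (black, in a brass insert) in the gearbox's rim, x = +36, y = -60 mm, 80 mm above the table.
- plate_hole2 (a point): Centre of a plate hole at the underside, x = -36, y = -60 mm in the plate's frame.
- thread2 (a point): Mouth of an 8 mm threaded hole (black, in a brass insert) in the gearbox's rim, x = -36, y = -60 mm, 80 mm above the table.
- plate_hole3 (a point): Centre of a plate hole at the underside, x = -36, y = +60 mm in the plate's frame.
- thread3 (a point): Mouth of an 8 mm threaded hole (black, in a brass insert) in the gearbox's rim, x = -36, y = +60 mm, 80 mm above the table.
- screw_dish: Bystander: round steel dish with screws, 60 mm across, 23 mm high, origin under its centre.
- candy_a: Bystander: pale yellow candy, 30 x 22 x 12 mm, origin under its centre.
- candy_b: Bystander: pale yellow candy, 30 x 22 x 12 mm, origin under its centre.
- screwdriver: Bystander: screwdriver lying near the robot, about 200 mm long and 30 mm high.
- candy_tray: Bystander: aluminium tray of candies, 220 x 160 x 35 mm, origin under its centre.
Not all that is in view belongs to the job. Leave any blue or pink look-alike of the cover_plate alone. Leave any pink or turquoise look-alike of the hanger alone.

How it is judged:
On the way:
1. the plate is off the hanger, carried by the gripper ((x of cover_plate in the frame of hanger below -0.045 m or horizontal distance between cover_plate and hanger above 0.15 m) and contact force between cover_plate and hanger below 0.2 N and height (world z) of cover_plate above 0.04 m and contact force between cover_plate and the fingers above 1 N), for 0.2 s.
At the end, for the whole second after the job is handed in: The gripper holds the plate still (under 20 mm/s and 0.1 rad/s) and level (within 0.09 rad), its underside 4 to 30 mm above the gearbox's rim, each of its four holes within 5 mm horizontally of a threaded hole (either way round); it touches neither gearbox nor hanger (((horizontal distance between plate_hole0 and thread0 below 0.005 m and horizontal distance between plate_hole1 and thread1 below 0.005 m and horizontal distance between plate_hole2 and thread2 below 0.005 m and horizontal distance between plate_hole3 and thread3 below 0.005 m) or (horizontal distance between plate_hole0 and thread2 below 0.005 m and horizontal distance between plate_hole1 and thread3 below 0.005 m and horizontal distance between plate_hole2 and thread0 below 0.005 m and horizontal distance between plate_hole3 and thread1 below 0.005 m)) and z of cover_plate in the frame of gearbox_top between 0.004 and 0.03 m and angle between cover_plate's own z axis and vertical below 0.09 rad and linear speed of cover_plate below 0.02 m/s and angular speed of cover_plate below 0.1 rad/s and contact force between cover_plate and the fingers above 1 N and contact force between cover_plate and gearbox below 0.2 N and contact force between cover_plate and hanger below 0.2 N); the arm keeps its last pose, push and grip.
It fails at once if the plate bears on the gearbox (over 1 N) (contact force between cover_plate and gearbox above 1 N).
It fails at once if something else on the table is moved over 20 mm (distance of any of screw_dish, candy_a, candy_b, screwdriver, candy_tray from where it was at the start of the episode above 0.02 m).
It also fails if it takes over 48 s, if anything falls off the work surface, if the arm or the gripper's body presses on something with over 40 N, if the wrist force passes 120 N, or if a joint passes its speed limit or range.

## Working session

There is one attempt and no reset: what is moved stays moved. The work goes in short steps, Python scripts to look and compute and a tool call to move; the robot and the scene stay as the last step left them, time stands still between calls to the robot, and variables do not carry over. Pictures are saved under pics/ and viewed, at most 10 in all, crops included, and the job is handed in when it is done.

```bash
ls; mkdir -p pics; cat > h.py <<'E'
import numpy as np, cv2
from scipy.spatial.transform import Rotation as R
from cell import arm
def cam2world(pic,p,st=None):
    p=np.asarray(p,float)
    if 'T_tool_cam' in pic:
        T=np.array(pic['T_tool_cam']); q=T[:3,:3]@p+T[:3,3]
        return R.from_quat(st['ee_rot']).apply(q)+st['position']
    M=cv2.Rodrigues(np.array(pic['rvec'],float))[0]
    return M.T@(p-np.array(pic['tvec'],float).ravel())
def pix2cam(pic,uv,depth):
    n=cv2.undistortPoints(np.array([[uv]],float),np.array(pic['camera_matrix']),np.array(pic['D']))[0,0]
    return np.array([n[0],n[1],1])*depth
def save(pic,name): cv2.imwrite('pics/'+name,pic['image'][:,:,::-1])
E
python3 - <<'E'
from h import *
st=arm.get_state(); print(st)
for c in ['scene','top','wrist']:
    p=arm.get_image(c); save(p,c+'0.png')
    for t in ['cover_plate','handle_mid','hanger','gearbox','gearbox_top','thread0','thread1','thread2','thread3','screw_dish','candy_tray','screwdriver','candy_a']:
        print(c,t,[(round(d['p'],2),cam2world(p,d['position'],st).round(3).tolist()) for d in arm.mark_of(p,t)])
E
```

```text
pics
{'time': 0.0, 'qpos': array([ 1.05473233e+00,  3.81218365e-01,  1.29827934e+00,  9.36910779e-06,
        1.46360093e+00, -2.15319091e-01]), 'dq': array([-1.70127384e-03,  1.18626637e-03, -4.69399834e-04, -1.57001871e-04,
       -3.19824638e-04, -1.62345943e-05]), 'effort': array([ 1.18235323e-03, -4.48466456e+01, -2.31281179e+01, -1.36752988e-04,
        4.75453504e-03,  1.78677493e-05]), 'position': array([0.16277967, 0.52503296, 0.22129352]), 'ee_rot': array([ 1.49806851e-01,  9.88714994e-01, -7.01533119e-04, -2.73614455e-04]), 'force': array([ 0.30021181, -0.80457338,  0.35229752]), 'wrist_torque': array([ 0.00558444, -0.00745341, -0.03036949]), 'grip_force': 0.0, 'width': 0.08504801767270605}
scene cover_plate [(0.82, [0.302, -0.278, -0.003]), (0.73, [0.763, -0.343, -0.002]), (0.63, [0.623, -0.158, 0.065]), (0.53, [0.543, 0.116, 0.082])]
scene handle_mid [(0.66, [0.626, -0.152, 0.121]), (0.59, [0.296, -0.275, 0.058]), (0.57, [0.763, -0.348, 0.053])]
scene hanger [(0.93, [0.25, 0.22, -0.002]), (0.78, [0.626, -0.16, -0.0]), (0.77, [0.731, 0.307, -0.0]), (0.58, [0.354, -0.049, 
[... 2101 characters left out ...]
49, 0.081])]
top thread3 [(0.95, [0.563, 0.236, 0.075]), (0.93, [0.471, 0.133, 0.076]), (0.74, [0.541, 0.118, 0.08]), (0.6, [0.488, 0.249, 0.081])]
top screw_dish [(0.56, [0.42, -0.005, -0.001])]
top candy_tray [(0.57, [0.531, -0.543, 0.001]), (0.53, [0.358, -0.047, 0.003])]
top screwdriver [(0.77, [0.361, -0.052, 0.003])]
top candy_a [(0.55, [0.581, -0.001, -0.001]), (0.44, [0.691, -0.011, 0.001]), (0.27, [0.47, 0.132, 0.078])]
wrist cover_plate []
wrist handle_mid []
wrist hanger [(0.79, [0.244, 0.218, 0.0])]
wrist gearbox []
wrist gearbox_top []
wrist thread0 []
wrist thread1 []
wrist thread2 []
wrist thread3 []
wrist screw_dish []
wrist candy_tray []
wrist screwdriver []
wrist candy_a []
```

View pics/scene0.png

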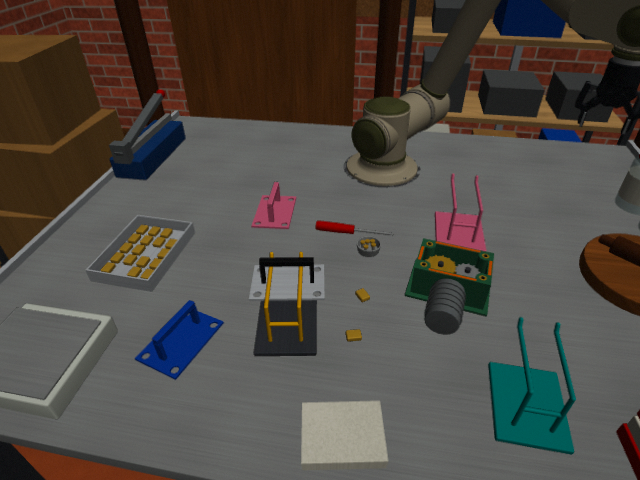

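View pics/top0.png

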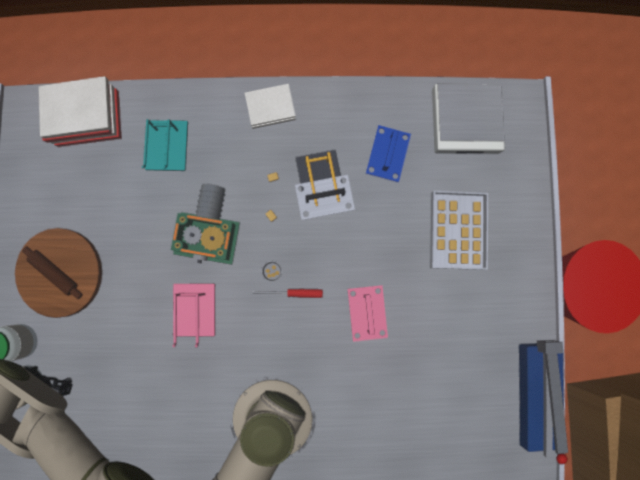

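The aluminium plate hangs on the yellow hanger, at scene (288,280) and top (325,195). The look-alikes are the pink plate at scene (274,212), the blue plate at (180,338), the pink hanger at (460,215) and the turquoise hanger at (540,385). The silver one with the black handle on yellow rods fits the description. The gearbox is at scene (452,272), with its motor towards +x.

```bash
python3 - <<'E'
from h import *
st=arm.get_state()
p=arm.get_image('wrist'); print(np.array(p['T_tool_cam']).round(3), p['camera_matrix'])
p=arm.get_image('top')
cv2.imwrite('pics/crop1.png',cv2.resize(p['image'][130:280,160:370,::-1],None,fx=3.5,fy=3.5,interpolation=cv2.INTER_CUBIC))
for t in ['plate_hole0','thread0','handle_mid','hanger']:
    print(t,[(round(d['p'],2),cam2world(p,d['position']).round(4).tolist()) for d in arm.mark_of(p,t)])
E
```

```text
[[ 0.001 -0.956 -0.293  0.076]
 [ 1.     0.     0.001  0.   ]
 [-0.001 -0.293  0.956 -0.151]
 [ 0.     0.     0.     1.   ]] [[372.06811192   0.         318.25080061]
 [  0.         372.06811192 239.70678855]
 [  0.           0.           1.        ]]
plate_hole0 [(0.89, [0.8273, -0.3278, -0.0067]), (0.87, [0.7116, -0.2936, -0.0001]), (0.85, [0.6684, -0.2056, 0.062]), (0.85, [0.6892, -0.358, 0.0002]), (0.79, [0.3632, -0.3023, 0.0]), (0.76, [0.5735, -0.1069, 0.0574]), (0.65, [0.5969, -0.2228, 0.0649]), (0.65, [0.8071, -0.3992, -0.0006]), (0.63, [0.2383, -0.2441, -0.0006]), (0.62, [0.3551, -0.2367, 0.0045]), (0.59, [0.2344, -0.3156, -0.0012]), (0.56, [0.6458, -0.09, 0.0616]), (0.42, [0.3601, -0.0492, 0.0016])]
thread0 [(0.81, [0.563, 0.2372, 0.0753]), (0.63, [0.5419, 0.1167, 0.0795]), (0.62, [0.3616, -0.0506, 0.002]), (0.58, [0.4894, 0.2458, 0.0796]), (0.22, [0.5792, -0.0053, 0.0002])]
handle_mid [(0.81, [0.6231, -0.1545, 0.1158]), (0.78, [0.3015, -0.2762, 0.0533]), (0.62, [0.7596, -0.3454, 0.0593])]
hanger [(0.96, [0.2496, 0.2208, 0.0019]), (0.88, [0.6258, -0.1621, 0.0021]), (0.73, [0.7263, 0.3074, 0.0011])]
```

View pics/crop1.png

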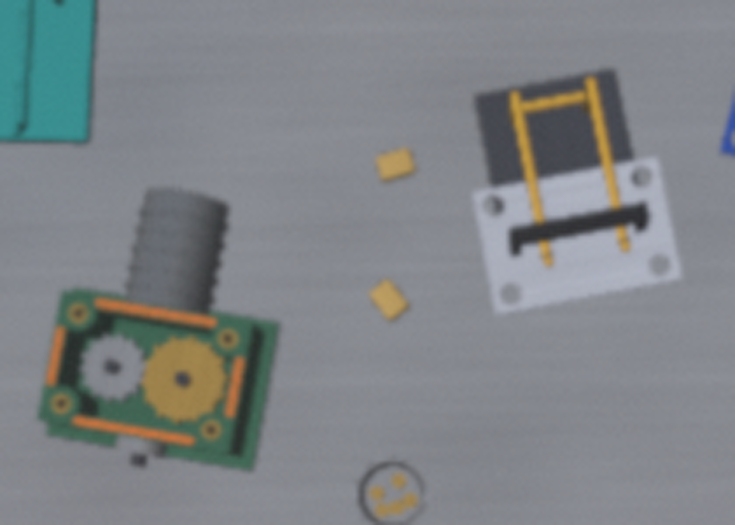

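Careful with the scale: shifts go in shares of 0.8 m and turns go in shares of 2 rad. That gives: -0.01 m / 0.8 = -0.0125, 0.11 rad / 2 = 0.055.

>>> {"op": "creep_tool", "data": {
  "rows": "0,0,0.055,0,0,-0.0125,0.085 | 0,0,0.055,0,0,-0.0125,0.085 | 0,0,0.055,0,0,-0.0125,0.085 | 0,0,0.055,0,0,-0.0125,0.085 | 0,0,0.055,0,0,-0.0125,0.085 | 0,0,0.055,0,0,-0.0125,0.085 | 0,0,0.055,0,0,-0.0125,0.085 | 0,0,0.055,0,0,-0.0125,0.085 | 0,0,0.055,0,0,0,0.085 | 0,0,0.04,0,0,0,0.085"
}}

```text
time: 3.23
position: [0.163, 0.5254, 0.3025]
ee_rot: [0.635, 0.772, 0.001, -0.0]
force: [0.2, 0.6, 0.3]
width: 0.085
grip_force: 0.0
```

The crop confirms the silver plate on the yellow prongs, with tips pointing to −x and yaw about +0.2. The gearbox shows its 4 brass inserts at crop (78,314), (228,339), (210,430) and (60,404). I'll go over the gearbox first for a wrist view.

>>> {"op": "creep_tool", "data": {
  "rows": "0,0,0,-0.0375,0.03,0,0.085 | 0,0,0,-0.0375,0.03,0,0.085 | 0,0,0,-0.0375,0.03,0,0.085 | 0,0,0,-0.0375,0.03,0,0.085 | 0,0,0,-0.0375,0.03,0,0.085 | 0,0,0,-0.0375,0.03,0,0.085 | 0,0,0,-0.0375,0.03,0,0.085 | 0,0,0,-0.0375,0.03,0,0.085 | 0,0,0,-0.0375,0.03,0,0.085 | 0,0,0,-0.0375,0.03,0,0.085 | 0,0,0,-0.0375,0.03,0,0.085 | 0,0,0,-0.0375,0.03,0,0.085"
}}

```text
time: 4.23
position: [0.518, 0.2281, 0.302]
ee_rot: [0.633, 0.774, 0.0, 0.0]
force: [0.1, 1.0, 0.1]
width: 0.0847
grip_force: 0.0
```

>>> {"op": "creep_tool", "data": {
  "rows": "0,0,0,0,0,0,0.085 | 0,0,0,0,0,0,0.085"
}}

```text
time: 4.4
position: [0.5178, 0.2284, 0.3012]
ee_rot: [0.634, 0.773, -0.0, -0.0]
force: [-0.2, -0.7, 0.3]
width: 0.0852
grip_force: 0.0
```

```bash
cat > look.py <<'E'
import sys
from h import *
def look(c,names,fn=None):
    st=arm.get_state(); p=arm.get_image(c)
    if fn: save(p,fn)
    for t in names:
        for d in arm.mark_of(p,t):
            q=cam2world(p,d['position'],st); print(c,t,round(d['p'],2),q.round(4).tolist())
    return st,p
if __name__=='__main__': look(sys.argv[1],sys.argv[3:],sys.argv[2])
E
python3 look.py wrist w1.png thread0 gearbox_top gearbox
```

```text
wrist thread0 0.95 [0.4699, 0.1359, 0.079]
wrist thread0 0.94 [0.541, 0.1185, 0.0789]
wrist thread0 0.88 [0.4915, 0.2519, 0.08]
wrist thread0 0.86 [0.5647, 0.2376, 0.0788]
wrist thread0 0.46 [0.422, -0.0027, -0.004]
wrist gearbox_top 0.6 [0.5147, 0.1839, 0.0776]
wrist gearbox 0.82 [0.5154, 0.1859, -0.0024]
```

View pics/w1.png

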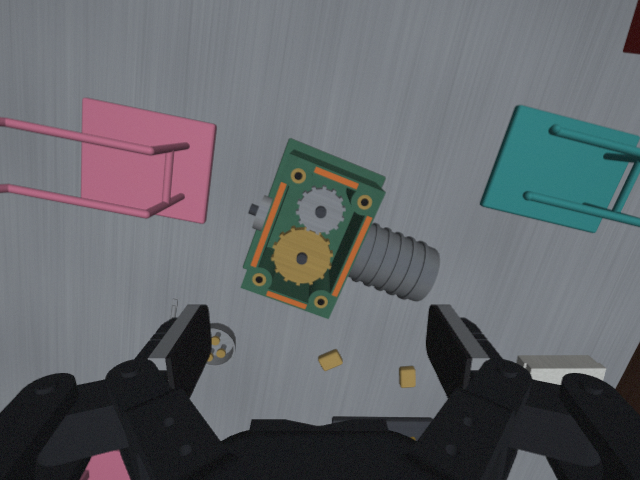

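Converted, -0.03 m / 0.8 = -0.0375, 0.0026 m / 0.8 = 0.0033.

```bash
cat > fit.py <<'E'
from h import *
from scipy.optimize import least_squares
def ray(p,uv,z,st=None):
    a=cam2world(p,[0,0,0],st); b=cam2world(p,pix2cam(p,uv,1.),st); d=b-a
    return a+d*(z-a[2])/d[2]
def proj(p,w,st=None):
    K=np.array(p['camera_matrix']);D=np.array(p['D'])
    if 'T_tool_cam' in p:
        T=np.eye(4);T[:3,:3]=R.from_quat(st['ee_rot']).as_matrix();T[:3,3]=st['position']
        W=np.linalg.inv(T@np.array(p['T_tool_cam'])); rv=cv2.Rodrigues(W[:3,:3])[0];tv=W[:3,3]
    else: rv,tv=np.array(p['rvec'],float),np.array(p['tvec'],float)
    return cv2.projectPoints(np.array(w,float).reshape(-1,1,3),rv,tv,K,D)[0].reshape(-1,2)
H=np.array([[36,60],[36,-60],[-36,-60],[-36,60]])/1e3
def rect(x,y,yaw):
    c,s=np.cos(yaw),np.sin(yaw); return H@np.array([[c,s],[-s,c]])+[x,y]
def fitrect(pts,g):   # nearest matching rigid fit
    r=least_squares(lambda q:(rect(*q)[np.argmin(np.linalg.norm(rect(*g)[None]-pts[:,None],axis=2),1)]-pts).ravel(),g)
    return r.x, np.abs(r.fun).max()
E
python3 - <<'E'
from fit import *
for c in ['wrist','top']:
    st=arm.get_state();p=arm.get_image(c)
    g=cv2.cvtColor(p['image'],cv2.COLOR_RGB2GRAY).astype(float)
    W=np.array([cam2world(p,d['position'],st) for d in arm.mark_of(p,'thread0')])
    W=W[np.abs(W[:,2]-.08)<.012]; W=W[np.linalg.norm(W[:,:2]-[.516,.185],axis=1)<.09]
    x,e=fitrect(W[:,:2],[.516,.185,-.15]); print(c,'net',x.round(4),e)
    if c=='wrist':
        P=[]
        for u,v in [(298,176),(365,202),(259,279),(321,301)]:
            w=g[v-4:v+5,u-4:u+5]; k=np.clip(w.min()+25-w,0,None); yy,xx=np.mgrid[-4:5,-4:5]
            P.append((u+(k*xx).sum()/k.sum(),v+(k*yy).sum()/k.sum()))
        Q=np.array([ray(p,q,.08,st)[:2] for q in P]); print(Q.round(4)); print('pix',*fitrect(Q,[.516,.185,-.15]))
E
```

```text
wrist net [ 0.5169  0.1867 -0.1798] 0.0014531931100951745
[[0.492  0.2518]
 [0.5626 0.239 ]
 [0.4704 0.1335]
 [0.5413 0.1207]]
pix [ 0.51657414  0.18623151 -0.17916273] 0.00015234272529687787
top net [ 0.5174  0.184  -0.1768] 0.0019570922391261014
```

>>> {"op": "creep_tool", "data": {
  "rows": "0,0,0,-0.0375,0.0033,0,0.085 | 0,0,0,-0.0375,0.0033,0,0.085 | 0,0,0,-0.0375,0.0033,0,0.085 | 0,0,0,-0.0375,0.0033,0,0.085 | 0,0,0,-0.0375,0.0033,0,0.085 | 0,0,0,-0.0375,0.0033,0,0.085 | 0,0,0,-0.0375,0.0033,0,0.085 | 0,0,0,-0.0375,0.0033,0,0.085 | 0,0,0,-0.0375,0.0033,0,0.085 | 0,0,0,-0.0375,0.0033,0,0.085 | 0,0,0,-0.0375,0.0033,0,0.085 | 0,0,0,-0.0375,0.0033,0,0.085"
}}

```text
time: 5.8
position: [0.619, -0.118, 0.3021]
ee_rot: [0.633, 0.774, 0.0, 0.0]
force: [1.0, 0.6, -0.1]
width: 0.0855
grip_force: 0.0
```

>>> {"op": "creep_tool", "data": {
  "rows": "0,0,0,0,0,0,0.085 | 0,0,0,0,0,0,0.085"
}}

```text
time: 5.97
position: [0.6189, -0.1178, 0.3013]
ee_rot: [0.634, 0.774, -0.0, -0.0]
force: [0.7, 0.4, 0.5]
width: 0.0849
grip_force: 0.0
```

```bash
python3 look.py wrist w2.png plate_hole0 handle_mid hanger cover_plate
```

```text
wrist plate_hole0 0.98 [0.2374, -0.3138, -0.0042]
wrist plate_hole0 0.91 [0.6941, -0.3614, -0.0004]
wrist plate_hole0 0.89 [0.3612, -0.3019, -0.0019]
wrist plate_hole0 0.81 [0.597, -0.2253, 0.0615]
wrist plate_hole0 0.75 [0.2367, -0.2415, 0.0005]
wrist plate_hole0 0.73 [0.3531, -0.2324, -0.0031]
wrist plate_hole0 0.73 [0.7099, -0.2918, -0.0009]
wrist plate_hole0 0.7 [0.6455, -0.087, 0.0585]
wrist plate_hole0 0.65 [0.6702, -0.2083, 0.0649]
wrist plate_hole0 0.64 [0.5753, -0.1011, 0.0571]
wrist plate_hole0 0.6 [0.8322, -0.3208, 0.0001]
wrist plate_hole0 0.57 [0.806, -0.3948, 0.0]
wrist handle_mid 0.95 [0.6243, -0.1556, 0.1174]
wrist handle_mid 0.87 [0.7612, -0.3408, 0.057]
wrist handle_mid 0.62 [0.6468, -0.0888, 0.0577]
wrist hanger 0.69 [0.6197, -0.1531, -0.0015]
wrist cover_plate 0.95 [0.62, -0.1566, 0.0601]
wrist cover_plate 0.74 [0.296, -0.2726, -0.0017]
wrist cover_plate 0.69 [0.7593, -0.3438, -0.0037]
```

View pics/w2.png

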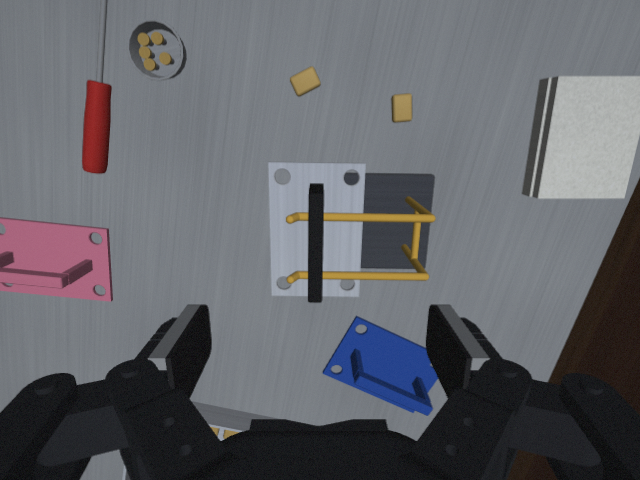

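The silver plate is at about (317,230) in the wrist picture, with its black bar from (316,185) to (315,301), nearly square to the fingers. The blue plate (385,365) and pink plate (50,260) are elsewhere.

```bash
python3 - <<'E'
from fit import *
st=arm.get_state();p=arm.get_image('wrist')
g=cv2.cvtColor(p['image'],cv2.COLOR_RGB2GRAY)
m=(g[170:315,300:335]<45).astype(np.uint8)
n,l,s,c=cv2.connectedComponentsWithStats(m); i=1+s[1:,4].argmax(); print(s[i],c[i])
ys,xs=np.nonzero(l==i); (cx,cy),(w,h),a=cv2.minAreaRect(np.c_[xs+300,ys+170].astype(np.float32)); print(cx,cy,w,h,a)
mid=ray(p,(cx,cy),.122,st)
print('mid',mid)
W=np.array([cam2world(p,d['position'],st) for d in arm.mark_of(p,'plate_hole0')])
W=W[np.abs(W[:,2]-.06)<.012]; print('holes',*fitrect(W[:,:2],[.624,-.156,.2]))
bt=ray(p,(316,187),.125,st);bb=ray(p,(315,300),.125,st); print('bar yaw',np.arctan2(-(bt-bb)[0],(bt-bb)[1]),np.linalg.norm(bt-bb))
Rt=R.from_quat(st['ee_rot']); print('tool yaw',np.arctan2(*Rt.as_matrix()[[1,0],1]))
for t in [np.array([.6237,-.1555,.118+.006])]: print(Rt.inv().apply(t-st['position']).round(4), Rt.inv().apply(mid-st['position']).round(4))
print(st['force'])
E
```

```text
[   7   16   16  118 1588] [14.46536524 73.98110831]
314.5909118652344 244.50103759765625 13.987732887268066 117.14016723632812 0.6510604023933411
mid [ 0.62127198 -0.14663115  0.122     ]
holes [ 0.62123115 -0.15403662  0.19405574] 0.0026839600962741406
bar yaw 0.19160541501968878 0.11013778818271962
tool yaw 0.20159308497480882
[-0.04   -0.0032  0.1784] [-0.0309 -0.0038  0.1804]
[-0.0786399   0.51054234  0.4754251 ]
```

Converted, 0.025 m / 0.8 = 0.0313, 0.02 m / 0.8 = 0.025, 0.005 rad / 2 = 0.0025.

>>> {"op": "creep_tool", "data": {
  "rows": "0,0,0.0025,-0.0238,-0.0025,0,0.085 | 0,0,0.0025,-0.0238,-0.003,0,0.085 | 0,0,0,0,0,0.025,0.085 | 0,0,0,0,0,0.0313,0.085 | 0,0,0,0,0,0.0313,0.085 | 0,0,0,0,0,0.025,0.085 | 0,0,0,0,0,0.0125,0.085 | 0,0,0,0,0,0,0.085"
}}

```text
time: 6.98
position: [0.6213, -0.1544, 0.1999]
ee_rot: [0.637, 0.771, -0.001, -0.002]
force: [-0.4, -0.2, -0.4]
width: 0.085
grip_force: 0.0
```

```bash
python3 look.py wrist w3.png handle_mid
```

```text
wrist handle_mid 0.92 [0.6259, -0.1538, 0.1171]
wrist handle_mid 0.68 [0.759, -0.3419, 0.0567]
```

View pics/w3.png

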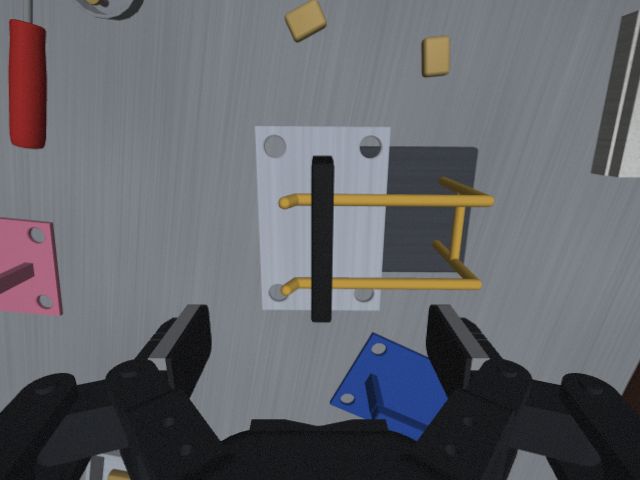

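The bar runs from (321,157) to (321,321), about 2 mm off the finger centreline; I'll correct that, descend and close.

Converted, 0.015 m / 0.8 = 0.0188, 0.002 m / 0.8 = 0.0025.

>>> {"op": "creep_tool", "data": {
  "rows": "0,0,0,0,0.0025,0.0125,0.085 | 0,0,0,0,0,0.0188,0.085 | 0,0,0,0,0,0.0188,0.085 | 0,0,0,0,0,0.0188,0.085 | 0,0,0,0,0,0.015,0.085 | 0,0,0,0,0,0.01,0.085 | 0,0,0,0,0,0,0.085 | 0,0,0,0,0,0,0.085"
}}

```text
time: 7.75
position: [0.6243, -0.1548, 0.1274]
ee_rot: [0.637, 0.771, 0.0, 0.0]
force: [0.5, -1.0, 0.8]
width: 0.085
grip_force: 0.0
```

>>> {"op": "creep_tool", "data": {
  "rows": "0,0,0,0,0,0,0.03 | 0,0,0,0,0,0,0.025 | 0,0,0,0,0,0,0.02 | 0,0,0,0,0,0,0.005 | 0,0,0,0,0,0,0.005 | 0,0,0,0,0,0,0.005 | 0,0,0,0,0,0,0.005 | 0,0,0,0,0,0,0.005"
}}

```text
time: 8.42
position: [0.6239, -0.1547, 0.127]
ee_rot: [0.637, 0.771, 0.0, 0.0]
force: [0.1, -0.4, 0.7]
width: 0.005
grip_force: 0.0
```

The fingers closed to 5 mm with no force, so the bar was missed. I'll look before moving.

```bash
python3 look.py wrist w4.png handle_mid cover_plate; python3 look.py scene s4.png handle_mid cover_plate; python3 - <<'E'
import cv2
a=cv2.imread('pics/w4.png');b=cv2.imread('pics/s4.png')[200:380,200:380]
cv2.imwrite('pics/c4.png',cv2.hconcat([cv2.resize(a,(440,480))*0+cv2.resize(a,(440,480)),cv2.resize(b,(360,480))]))
from cell import arm; print(arm.get_state()['width'],arm.get_state()['grip_force'])
E
```

```text
wrist handle_mid 0.59 [0.6243, -0.1511, 0.1182]
wrist cover_plate 0.62 [0.6191, -0.1571, 0.0617]
scene handle_mid 0.82 [0.7645, -0.3462, 0.0529]
scene handle_mid 0.69 [0.6233, -0.1544, 0.1163]
scene handle_mid 0.57 [0.2982, -0.2752, 0.0595]
scene cover_plate 0.74 [0.6241, -0.1543, 0.0632]
scene cover_plate 0.53 [0.3031, -0.2761, -0.0024]
0.004747224868425683 0.0
```

View pics/c4.png

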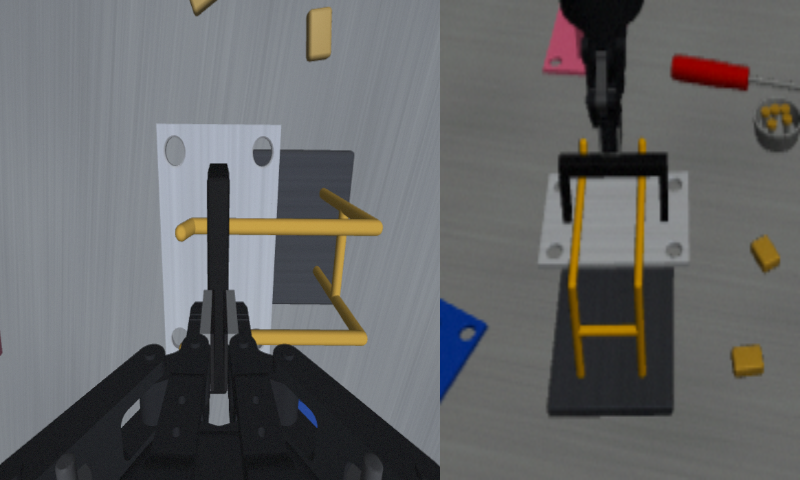

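The scene crop shows the bar unoccluded, with the fingertips ending at about (610,150). The fingers look to be above or behind the bar, so I'll check with depth.

```bash
python3 - <<'E'
from fit import *
st=arm.get_state()
print(st['position'],st['width'])
Rt=R.from_quat(st['ee_rot'])
p=arm.get_image('wrist')
for v in (260,285,292,300,310,320,330,345,370):
    print(v,[ (u,*( (1000*Rt.inv().apply(cam2world(p,pix2cam(p,(u,v),p['depth'][v,u]),st)-st['position'])).round().astype(int))) for u in (290,300,306,316,326,335,342)])
s=arm.get_image('scene')
for v in range(235,262,3):
    print(v,[ (u,*( (1000*cam2world(s,pix2cam(s,(u,v),s['depth'][v,u]))).round().astype(int))) for u in (270,274,278,282)])
E
```

```text
[ 0.62394311 -0.15470539  0.12692716] 0.004747224868425683
260 [(290, np.int64(-3), np.int64(-18), np.int64(63)), (300, np.int64(-3), np.int64(-12), np.int64(63)), (306, np.int64(19), np.int64(-6), np.int64(2)), (316, np.int64(19), np.int64(-1), np.int64(3)), (326, np.int64(19), np.int64(3), np.int64(2)), (335, np.int64(-3), np.int64(10), np.int64(62)), (342, np.int64(-3), np.int64(14), np.int64(63))]
285 [(290, np.int64(-20), np.int64(-18), np.int64(63)), (300, np.int64(-20), np.int64(-12), np.int64(62)), (306, np.int64(7), np.int64(-6), np.int64(3)), (316, np.int64(7), np.int64(-2), np.int64(3)), (326, np.int64(6), np.int64(3), np.int64(4)), (335, np.int64(-20), np.int64(10), np.int64(62)), (342, np.int64(-20), np.int64(14), np.int64(62))]
292 [(290, np.int64(-25), np.int64(-18), np.int64(63)), (300, np.int64(12), np.int64(-8), np.int64(-15)), (306, np.int64(11), np.int64(-5), np.int64(-15)), (316, np.int64(3), np.int64(-2), np.int64(3)), (326, np.int64(11), np.int64(3), np.int64(-15)), (335, np.int64(12), np.int64(6), np.int64(-15)), (342, np.int64(-25), np.int64(15), np.int64(63)
[... 3338 characters left out ...]
), (282, np.int64(641), np.int64(-156), np.int64(162))]
253 [(270, np.int64(609), np.int64(-192), np.int64(122)), (274, np.int64(471), np.int64(-230), np.int64(0)), (278, np.int64(468), np.int64(-221), np.int64(-2)), (282, np.int64(642), np.int64(-156), np.int64(155))]
256 [(270, np.int64(610), np.int64(-192), np.int64(114)), (274, np.int64(480), np.int64(-228), np.int64(-2)), (278, np.int64(482), np.int64(-217), np.int64(1)), (282, np.int64(640), np.int64(-157), np.int64(145))]
259 [(270, np.int64(630), np.int64(-186), np.int64(125)), (274, np.int64(631), np.int64(-177), np.int64(127)), (278, np.int64(627), np.int64(-170), np.int64(125)), (282, np.int64(626), np.int64(-162), np.int64(124))]
```

Depth shows the bar top at tool z +3 mm. The finger's lowest point is at about tool z −11 mm, and the scene depth agrees (about 0.14 m). The real fingertips are therefore about 36 mm shorter than stated. I'll check `nose_length`, then reopen and go lower.

```bash
python3 -c "
from cell import arm; print(arm.nose_length)"
```

```text
0.025
```

>>> {"op": "creep_tool", "data": {
  "rows": "0,0,0,0,0,0,0.085 | 0,0,0,0,0,0,0.085 | 0,0,0,0,0,0,0.085 | 0,0,0,0,0,0,0.085 | 0,0,0,0,0,0,0.085 | 0,0,0,0,0,0,0.085"
}}

```text
time: 9.32
position: [0.6239, -0.1547, 0.1269]
ee_rot: [0.637, 0.771, -0.0, -0.0]
force: [-0.2, 0.5, -0.6]
width: 0.0767
grip_force: 0.0
```

```bash
python3 - <<'E'
from fit import *
st=arm.get_state(); p=arm.get_image('wrist'); Rt=R.from_quat(st['ee_rot']); print(st['width'])
D=p['depth']; pts=[]
for v in range(200,400,3):
    for u in range(100,540,3):
        d=D[v,u]
        if d>0: pts.append(np.r_[u,v,1000*Rt.inv().apply(cam2world(p,pix2cam(p,(u,v),d),st)-st['position'])])
pts=np.array(pts)
for s in (-1,1):
    m=(pts[:,3]*s>25)&(pts[:,3]*s<60)&(pts[:,4]<25)&(np.abs(pts[:,2])<25)
    q=pts[m]; q=q[q[:,4].argsort()[::-1]][:6]; print(q.round())
E
```

```text
0.07672909810453545
[[223. 329.  -3. -39. -18.]
 [223. 332.  -4. -39. -19.]
 [220. 302.   9. -39. -19.]
 [223. 335.  -5. -39. -20.]
 [223. 338.  -6. -39. -20.]
 [223. 341.  -8. -39. -20.]]
[[415. 317.   2.  38. -19.]
 [415. 323.   0.  38. -19.]
 [415. 320.   1.  38. -19.]
 [415. 332.  -3.  38. -20.]
 [415. 326.  -1.  38. -20.]
 [418. 305.   9.  38. -21.]]
```

Converted, 0.008 m / 0.8 = 0.01, 0.006 m / 0.8 = 0.0075.

>>> {"op": "creep_tool", "data": {
  "rows": "0,0,0,0,-0.0013,0,0.085 | 0,0,0,0,0,0.0075,0.085 | 0,0,0,0,0,0.01,0.085 | 0,0,0,0,0,0.01,0.085 | 0,0,0,0,0,0.01,0.085 | 0,0,0,0,0,0.01,0.085 | 0,0,0,0,0,0,0.085 | 0,0,0,0,0,0,0.085"
}}

```text
time: 10.03
position: [0.6227, -0.1548, 0.0882]
ee_rot: [0.637, 0.771, -0.0, -0.001]
force: [-0.2, -0.4, -0.4]
width: 0.0849
grip_force: 0.0
```

>>> {"op": "creep_tool", "data": {
  "rows": "0,0,0,0,0,0,0.03 | 0,0,0,0,0,0,0.025 | 0,0,0,0,0,0,0.02 | 0,0,0,0,0,0,0.005 | 0,0,0,0,0,0,0.005 | 0,0,0,0,0,0,0.005 | 0,0,0,0,0,0,0.005 | 0,0,0,0,0,0,0.005 | 0,0,0,0,0,0,0.005"
}}

```text
time: 10.78
position: [0.623, -0.1549, 0.0892]
ee_rot: [0.637, 0.771, -0.0, 0.0]
force: [-1.6, -0.5, 2.7]
width: 0.0129
grip_force: 59.5
```

Converted, -0.006 m / 0.8 = -0.0075, -0.005 m / 0.8 = -0.0063.

>>> {"op": "creep_tool", "data": {
  "rows": "0,0,0,0,0,-0.0063,0.005 | 0,0,0,0,0,-0.0075,0.005 | 0,0,0,0,0,-0.0075,0.005 | 0,0,0,0,0,-0.0075,0.005 | 0,0,0,0,0,0,0.005 | 0,0,0,0,0,0,0.005"
}}

```text
time: 11.28
position: [0.6231, -0.1549, 0.1123]
ee_rot: [0.637, 0.771, 0.0, 0.0]
force: [-0.2, -0.3, -4.2]
width: 0.013
grip_force: 58.8
```

```bash
python3 - <<'E'
from fit import *
st=arm.get_state(); print(st['position'],st['force'],st['wrist_torque'],st['width'])
p=arm.get_image('wrist'); Rt=R.from_quat(st['ee_rot'])
for u,v in [(316,200),(316,260),(250,210),(390,190)]: print(u,v,(1000*cam2world(p,pix2cam(p,(u,v),p['depth'][v,u]),st)).round())
for t in ('cover_plate','handle_mid'):
    for d in arm.mark_of(p,t): print(t,round(d['p'],2),cam2world(p,d['position'],st).round(4))
save(p,'w5.png')
E
```

```text
[ 0.62307541 -0.15491618  0.11232982] [-0.17316807 -0.26430351 -4.18033348] [-0.01179266  0.0235781   0.03082235] 0.012991601409602196
316 200 [ 612. -103.  147.]
316 260 [ 616. -123.  147.]
250 210 [ 583. -126.   87.]
390 190 [ 648. -103.   87.]
cover_plate 0.62 [ 0.62   -0.1567  0.0834]
cover_plate 0.42 [ 0.7563 -0.3449 -0.001 ]
handle_mid 0.96 [ 0.6221 -0.1535  0.142 ]
```

View pics/w5.png

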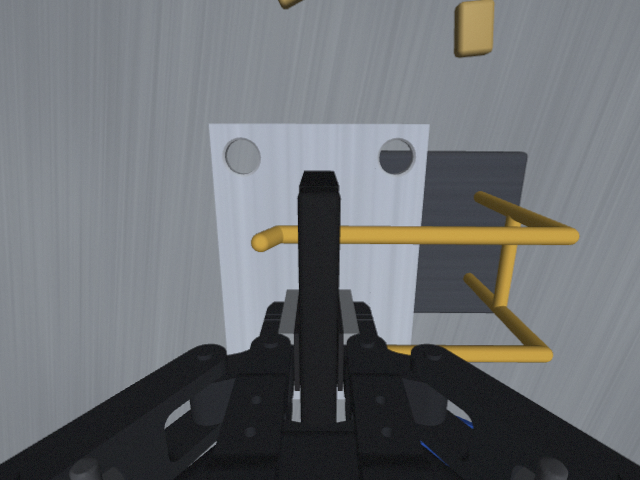

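The plate is lifted 23 mm and hangs level, with two of its holes visible at (243,156) and (396,156). I'll slide it off the rods towards −x.

Converted, -0.012 m / 0.8 = -0.015, -0.005 m / 0.8 = -0.0063.

>>> {"op": "creep_tool", "data": {
  "rows": "0,0,0,0,-0.0063,0,0.005 | 0,0,0,0,-0.0125,0,0.005 | 0,0,0,0,-0.015,0,0.005 | 0,0,0,0,-0.015,0,0.005 | 0,0,0,0,-0.015,0,0.005 | 0,0,0,0,-0.015,0,0.005 | 0,0,0,0,-0.015,0,0.005 | 0,0,0,0,-0.015,0,0.005 | 0,0,0,0,-0.015,0,0.005 | 0,0,0,0,-0.015,0,0.005 | 0,0,0,0,-0.0113,0,0.005 | 0,0,0,0,0,0,0.005"
}}

```text
time: 12.43
position: [0.5036, -0.1777, 0.112]
ee_rot: [0.637, 0.771, -0.0, -0.001]
force: [1.2, -0.2, -3.9]
width: 0.013
grip_force: 58.8
```

>>> {"op": "creep_tool", "data": {
  "rows": "0,0,0,0,0,0,0.005 | 0,0,0,0,0,-0.0125,0.005 | 0,0,0,0,0,-0.0188,0.005 | 0,0,0,0,0,-0.0188,0.005 | 0,0,0,0,0,-0.0188,0.005 | 0,0,0,0,0,-0.0188,0.005 | 0,0,0,0,0,-0.0125,0.005 | 0,0,0,0,0,0,0.005"
}}

```text
time: 13.1
position: [0.5065, -0.1778, 0.194]
ee_rot: [0.637, 0.771, 0.0, 0.002]
force: [0.8, -0.3, -3.7]
width: 0.0129
grip_force: 58.9
```

Converted, 0.03 rad / 2 = 0.015.

>>> {"op": "creep_tool", "data": {
  "rows": "0,0,0.015,0,0,0,0.005 | 0,0,0.03,0,0,0,0.005 | 0,0,0.035,0,0,0,0.005 | 0,0,0.035,0,0,0,0.005 | 0,0,0.035,0,0,0,0.005 | 0,0,0.025,0,0,0,0.005 | 0,0,0.0095,0,0,0,0.005 | 0,0,0,0,0,0,0.005"
}}

```text
time: 13.77
position: [0.5052, -0.1774, 0.1913]
ee_rot: [0.767, 0.641, -0.0, -0.0]
force: [1.2, 1.2, -4.1]
width: 0.0128
grip_force: 58.8
```

>>> {"op": "creep_tool", "data": {
  "rows": "0,0,0,0.025,-0.0039,0,0.005 | 0,0,0,0.0375,-0.0058,0,0.005 | 0,0,0,0.0425,-0.0065,0,0.005 | 0,0,0,0.0425,-0.0065,0,0.005 | 0,0,0,0.0425,-0.0065,0,0.005 | 0,0,0,0.0425,-0.0065,0,0.005 | 0,0,0,0.0425,-0.0065,0,0.005 | 0,0,0,0.0425,-0.0065,0,0.005 | 0,0,0,0.0425,-0.0065,0,0.005 | 0,0,0,0.0425,-0.0065,0,0.005 | 0,0,0,0.0288,-0.0044,0,0.005 | 0,0,0,0.0188,-0.0029,0,0.005"
}}

```text
time: 14.77
position: [0.5146, 0.1893, 0.1915]
ee_rot: [0.766, 0.643, 0.0, -0.0]
force: [-0.8, 0.3, -4.0]
width: 0.0127
grip_force: 58.8
```

>>> {"op": "creep_tool", "data": {
  "rows": "0,0,0,0,0,0,0.005 | 0,0,0,0,0,0,0.005 | 0,0,0,0,0,0,0.005"
}}

```text
time: 15.02
position: [0.515, 0.1861, 0.1917]
ee_rot: [0.767, 0.641, -0.0, -0.0]
force: [0.7, -0.5, -4.1]
width: 0.0131
grip_force: 58.8
```

```bash
cat > chk.py <<'E'
from fit import *
import sys
G=[.5166,.1862,-.179]
zp=float(sys.argv[1])
for c in ['wrist','top','scene']:
    st=arm.get_state();p=arm.get_image(c); save(p,sys.argv[2]+c+'.png')
    W=np.array([np.r_[cam2world(p,d['position'],st),d['p']] for d in arm.mark_of(p,'plate_hole0')])
    W=W[np.linalg.norm(W[:,:2]-G[:2],axis=1)<.1]
    print(c,W.round(4).tolist())
    V=W[np.abs(W[:,2]-zp)<.02]
    if len(V)>1: print('  plate',*fitrect(V[:,:2],G))
    for d in arm.mark_of(p,'handle_mid')[:3]: print('  hm',round(d['p'],2),cam2world(p,d['position'],st).round(4))
    for d in arm.mark_of(p,'thread0'): print('  th',round(d['p'],2),cam2world(p,d['position'],st).round(4))
print(st['position'],'yaw',np.arctan2(*R.from_quat(st['ee_rot']).as_matrix()[[1,0],1]),st['force'],st['width'])
E
python3 chk.py .164 a
```

```text
wrist [[0.5546, 0.2392, 0.1625, 0.74], [0.4893, 0.2521, 0.1603, 0.74]]
  plate [ 0.51034438  0.18680679 -0.19476025] 0.0026443485692122515
  hm 0.58 [0.5153 0.1886 0.2212]
  th 0.87 [0.4908 0.2523 0.078 ]
  th 0.77 [0.5625 0.2399 0.0802]
  th 0.47 [0.4898 0.2492 0.1574]
top [[0.4912, 0.2477, 0.1597, 0.78], [0.5354, 0.1196, 0.1638, 0.74], [0.4674, 0.1332, 0.166, 0.63]]
  plate [ 0.51379166  0.1839698  -0.20517964] 0.0023451205382481743
  hm 0.8 [ 0.7581 -0.3462  0.0581]
  hm 0.7 [0.5166 0.1844 0.2175]
  hm 0.61 [ 0.3013 -0.2748  0.053 ]
  th 0.87 [0.5447 0.1207 0.0762]
  th 0.71 [0.4708 0.1289 0.0773]
scene [[0.4684, 0.1345, 0.1632, 0.83], [0.5626, 0.2412, 0.1652, 0.74], [0.4898, 0.2479, 0.1602, 0.69]]
  plate [ 0.51535497  0.18611519 -0.17158585] 0.0034850576444572234
  hm 0.73 [ 0.2971 -0.2729  0.059 ]
  hm 0.58 [ 0.7633 -0.3477  0.0536]
  hm 0.56 [0.5176 0.1893 0.2221]
  th 0.84 [0.543  0.1153 0.0768]
  th 0.77 [0.495  0.2467 0.081 ]
  th 0.74 [0.5611 0.2388 0.0788]
  th 0.69 [0.4745 0.132  0.0822]
[0.51506899 0.18619209 0.19197165] yaw -0.17945140446739874 [ 0.62773853 -0.27450549 -3.46680677] 0.012991833064298389
```

```bash
python3 - <<'E'
import cv2
a=cv2.imread('pics/awrist.png');b=cv2.imread('pics/ascene.png')[190:340,380:530]
cv2.imwrite('pics/a.png',cv2.hconcat([cv2.resize(a,(480,480))[:,:],cv2.resize(b,(320,480))]))
E
```

```text
(no output)
```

View pics/a.png

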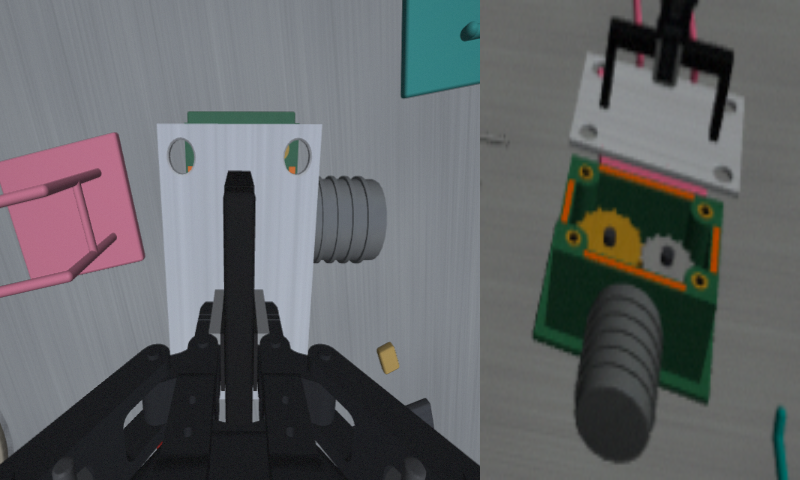

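```bash
cat > meas.py <<'E'
from fit import *
S=[];T=[]
for k in range(3):
    st=arm.get_state();p=arm.get_image('wrist')
    hsv=cv2.cvtColor(p['image'],cv2.COLOR_RGB2HSV)
    m=((hsv[...,2]>150)&(hsv[...,1]<45)).astype(np.uint8); m[300:]=0; m=cv2.morphologyEx(m,cv2.MORPH_OPEN,np.ones((3,3)))
    cs,h=cv2.findContours(m,cv2.RETR_CCOMP,cv2.CHAIN_APPROX_NONE)
    E=[cv2.fitEllipse(c) for c,hh in zip(cs,h[0]) if hh[3]>=0 and 300<cv2.contourArea(c)<2500]
    E=[e for e in E if e[0][1]<220 and max(e[1])/min(e[1])<1.3]
    q=[]
    for v in range(180,240,8):
        for u in list(range(235,285,10))+list(range(350,400,10)): q.append(cam2world(p,pix2cam(p,(u,v),p['depth'][v,u]),st))
    q=np.array(q); A=np.c_[q[:,:2],np.ones(len(q))]; co=np.linalg.lstsq(A,q[:,2],rcond=None)[0]
    zt=np.median(q[:,2])
    x=np.array(sorted([ray(p,e[0],zt,st)[:2].tolist() for e in E]))
    c=np.array([.515,.186])
    print([np.round(e[0],1).tolist() for e in E],'top z',zt.round(4),'slope',co[:2].round(3),'holes',x.round(4).tolist(),'TCP',st['position'].round(4))
    if len(x)==2:
        d=x[1]-x[0]; yaw=np.arctan2(d[1],d[0]); mid=x.mean(0); ctr=mid-.06*np.array([-np.sin(yaw),np.cos(yaw)])
        print('  spacing',np.linalg.norm(d).round(4),'yaw',yaw.round(4),'centre',ctr.round(4),'mid',mid.round(4))
c,s=np.cos(-.179),np.sin(-.179); print('thread mid goal',(np.array([.5166,.1862])+.06*np.array([-s,c])).round(4))
E
python3 meas.py
```

```text
[[396.2, 155.8], [241.4, 155.4]] top z 0.167 slope [0.151 0.844] holes [[0.4903, 0.2539], [0.5609, 0.241]] TCP [0.515  0.1865 0.1919]
  spacing 0.0718 yaw -0.1807 centre [0.5148 0.1884] mid [0.5256 0.2474]
[[396.2, 155.8], [241.4, 155.4]] top z 0.1671 slope [0.153 0.822] holes [[0.4903, 0.2539], [0.5609, 0.241]] TCP [0.515  0.1865 0.1919]
  spacing 0.0718 yaw -0.1811 centre [0.5148 0.1885] mid [0.5256 0.2475]
[[396.2, 155.8], [241.3, 155.4]] top z 0.1669 slope [0.003 0.007] holes [[0.4902, 0.254], [0.5608, 0.2411]] TCP [0.515  0.1865 0.1919]
  spacing 0.0718 yaw -0.1809 centre [0.5147 0.1885] mid [0.5255 0.2475]
thread mid goal [0.5273 0.2452]
```

Careful with the scale: shifts go in shares of 0.8 m and turns go in shares of 2 rad. That gives: 0.01 m / 0.8 = 0.0125, 0.0022 m / 0.8 = 0.0028.

>>> {"op": "creep_tool", "data": {
  "rows": "0,0,0,-0.0025,0.0028,0,0.005 | 0,0,0,0,0,0.0063,0.005 | 0,0,0,0,0,0.0125,0.005 | 0,0,0,0,0,0.0125,0.005 | 0,0,0,0,0,0.0125,0.005 | 0,0,0,0,0,0.0125,0.005 | 0,0,0,0,0,0.01,0.005 | 0,0,0,0,0,0.0063,0.005 | 0,0,0,0,0,0.005,0.005 | 0,0,0,0,0,0,0.005 | 0,0,0,0,0,0,0.005 | 0,0,0,0,0,0,0.005"
}}

```text
time: 16.77
position: [0.5171, 0.1842, 0.1304]
ee_rot: [0.767, 0.641, 0.0, 0.0]
force: [-0.2, -0.5, -4.0]
width: 0.0128
grip_force: 58.8
```

```bash
python3 meas.py; python3 chk.py .1 b|grep -v hm
python3 - <<'E'
import cv2
a=cv2.imread('pics/bwrist.png')[100:300,180:460];b=cv2.imread('pics/bscene.png')[210:340,390:520]
cv2.imwrite('pics/b.png',cv2.hconcat([cv2.resize(a,(420,300),interpolation=2),cv2.resize(b,(300,300),interpolation=2)]))
E
```

```text
[[396.2, 155.8], [241.4, 155.5]] top z 0.1055 slope [0.    0.004] holes [[0.4923, 0.2516], [0.563, 0.2387]] TCP [0.5171 0.1842 0.1304]
  spacing 0.0718 yaw -0.1807 centre [0.5169 0.1862] mid [0.5277 0.2452]
[[396.2, 155.8], [241.4, 155.4]] top z 0.1055 slope [0.153 0.821] holes [[0.4923, 0.2517], [0.563, 0.2388]] TCP [0.5171 0.1842 0.1304]
  spacing 0.0718 yaw -0.1807 centre [0.5169 0.1862] mid [0.5277 0.2452]
[[396.2, 155.8], [241.4, 155.4]] top z 0.1054 slope [ 0.001 -0.009] holes [[0.4923, 0.2516], [0.5629, 0.2387]] TCP [0.517  0.1842 0.1304]
  spacing 0.0718 yaw -0.1805 centre [0.5168 0.1862] mid [0.5276 0.2452]
thread mid goal [0.5273 0.2452]
wrist [[0.5606, 0.2344, 0.1027, 0.78], [0.489, 0.2479, 0.0971, 0.75]]
  plate [ 0.51363459  0.18216343 -0.18680195] 0.00044036379609668774
  th 0.79 [0.4897 0.2488 0.0789]
  th 0.6 [0.5629 0.2358 0.0762]
top [[0.4711, 0.1265, 0.1004, 0.98], [0.4958, 0.2461, 0.0965, 0.83], [0.5389, 0.1168, 0.1011, 0.65]]
  plate [ 0.51771234  0.18032307 -0.20298463] 0.002488139995287811
  th 0.8 [0.4686 0.1323 0.0765]
  th 0.77 [0.4918 0.2465 0.0826]
  th 0.57 [0.5427 0.1158 0.0808]
scene [[0.4939, 0.2466, 0.101, 0.85], [0.4711, 0.1297, 0.1019, 0.79], [0.5392, 0.1151, 0.0997, 0.71], [0.5627, 0.2399, 0.0987, 0.64]]
  plate [ 0.51671764  0.18279903 -0.18043664] 0.004526529061962048
  th 0.74 [0.561  0.2408 0.0757]
  th 0.74 [0.4739 0.1312 0.0832]
  th 0.69 [0.542  0.1163 0.0769]
  th 0.61 [0.4903 0.2486 0.0823]
  th 0.49 [ 6.908e-01 -1.150e-02  1.000e-04]
[0.51678617 0.18414188 0.12993926] yaw -0.17902581745701024 [-0.30895945  0.7014039  -4.53864212] 0.013027042389531824
```

View pics/b.png

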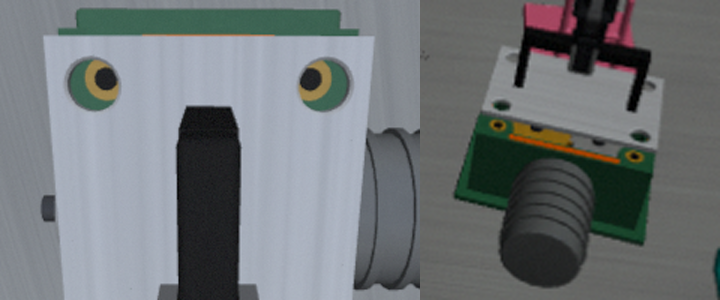

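Both near threads show through the plate holes, at crop (105,78) and (310,79). I'll lower the last 5 mm, then compare thread and hole rays in the same picture.

Converted, 0.003 m / 0.8 = 0.0038, 0.002 m / 0.8 = 0.0025.

>>> {"op": "creep_tool", "data": {
  "rows": "0,0,0,0,0,0.0038,0.005 | 0,0,0,0,0,0.0025,0.005 | 0,0,0,0,0,0,0.005 | 0,0,0,0,0,0,0.005 | 0,0,0,0,0,0,0.005"
}}

```text
time: 17.93
position: [0.5168, 0.1842, 0.1249]
ee_rot: [0.767, 0.641, -0.0, -0.0]
force: [-0.2, 0.3, -3.4]
width: 0.013
grip_force: 58.8
```

```bash
python3 meas.py | tail -3; python3 - <<'E'
from fit import *
st=arm.get_state();p=arm.get_image('wrist'); g=cv2.cvtColor(p['image'],cv2.COLOR_RGB2GRAY).astype(float)
for u,v in [(250,152),(387,153)]:
    w=g[v-12:v+13,u-12:u+13]; k=(w<50); yy,xx=np.mgrid[-12:13,-12:13]; c=(u+xx[k].mean(),v+yy[k].mean()); print(k.sum(),c,ray(p,c,.08,st).round(4))
print(rect(.5166,.1862,-.179).round(4))
E
```

```text
[[396.1, 155.8], [241.4, 155.4]] top z 0.1 slope [0.002 0.002] holes [[0.4921, 0.2516], [0.5627, 0.2387]] TCP [0.5168 0.1842 0.125 ]
  spacing 0.0718 yaw -0.1806 centre [0.5166 0.1861] mid [0.5274 0.2451]
thread mid goal [0.5273 0.2452]
166 (np.float64(248.62048192771084), np.float64(152.87951807228916)) [0.4918 0.2514 0.08  ]
161 (np.float64(388.49068322981367), np.float64(153.19875776397515)) [0.5628 0.2385 0.08  ]
[[0.5627 0.2388]
 [0.5413 0.1207]
 [0.4705 0.1336]
 [0.4919 0.2517]]
```

The holes and threads agree to within 0.3 mm, with the underside 15 mm above the rim, level and still. Handing in.

```bash
python3 -c "
from cell import arm; print(arm.job_done())"
```

```text
the job is handed in; nothing more can be done
None
```

I handed the job in with the gripper holding the cover plate level and still, about 15 mm above the gearbox rim. The two holes visible at the end were within about 0.3 mm of their threads; the other two were checked from the fitted plate pose. The hand-in call returned no verdict.

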